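# Clamp up the bench grinder spindle

## Task

Build up the little bench grinder's upright spindle on top of its pink wheel: first slide the brass spacer sleeve down onto the wheel, then the steel washer on top of it, letting go of each once it sits flat. Then lock the stack with the blue square-holed knob: rest it lightly on the shaft's square end, turn it by feel until it drops over the square, and push it down flush on the washer and let go. Be gentle with the spindle, never press on it with more than 30 N, and leave the stone model, the jar and the bur block where they are.

Things in the scene. Friction and masses are not known exactly. Their poses are not given: they have to be found in the camera images.
- grinder: White bench grinder fixed to the bench, a 150 x 150 x 50 mm box with an upright spindle in the middle of its top. Origin: centre of its underside on the bench, on the spindle axis; z up. On the spindle: a pink wheel, 90 mm diameter, 12 mm thick, its top face 76 mm above the bench, and above it a steel shaft. Shaft and wheel turn together only stiffly (about 0.08 N m) and stay where they are left.
- seat (a point): Point on the spindle axis at the top face of the pink wheel, where the spacer sits; z up. Its yaw is the box's, not that of the square. Wheel and shaft are sprung: from the top stop they yield at a press of about 4 N (2 N with the parts on), then sink 1 mm per further 4 N, 10 mm at most, and spring back. This point moves with them.
- shaft_top (a point): Centre of the shaft's top end, 51 mm above the seat. Shaft from the seat up: round, 17 mm diameter, to 31 mm; square, 12 x 12 mm, to 46 mm; round pilot, 12.4 mm diameter, to 48 mm, then a cone to 7 mm diameter at 51 mm. The angle of the square differs every time and is neither the box's yaw nor this point's; it can be felt, or seen from above. Moves with the sprung shaft.
- spacer: Loose brass sleeve, upright, 32 mm outside diameter, 19 mm bore, 25 mm tall, 0.11 kg. Origin: centre of its underside; z is its axis.
- washer: Loose thick steel washer lying flat, 46 mm outside diameter, 19 mm bore, 10 mm thick, about 0.1 kg. Origin: centre of its underside; z is its axis.
- knob: Loose blue plastic knob, a 36 x 36 mm block 26 mm tall, about 0.07 kg, with a 13.4 mm square hole right through from top to bottom, parallel to its sides. Origin: centre of its underside; z up; x, y square to the sides. Unless turned to within about 7 degrees of the shaft's square (same every 90 degrees) it stays perched 46 mm above the seat; fitted, it goes down to 35 mm, on the washer.
- stone_model: Bystander: loose yellow dental stone model, a round block 66 mm across and 28 mm tall with a row of teeth. Origin: centre of its underside.
- jar: Bystander: loose white jar with an orange cap, 48 mm diameter, 70 mm tall. Origin: centre of its underside.
- bur_block: Bystander: loose wooden block 40 x 60 x 22 mm with six upright burs, 46 mm tall in all. Origin: centre of its underside.
Mind the look-alikes: they are no part of the job. Of the things like the knob, leave any that is turquoise; of the rest the smaller one is meant. Of the things that look like the washer, take the one that is farthest to the robot's left at the start.

How it is judged:
On the way, in this order (a step that is already met when the one before it is completed fails the run):
1. the brass spacer sits flat on the wheel, around the shaft, released (z of spacer in the frame of seat between -0.0025 and 0.0025 m and horizontal distance between spacer and seat below 0.003 m and angle between spacer's own z axis and vertical below 0.08 rad and contact force between spacer and the fingers below 0.2 N), for 0.2 s.
2. the washer lies flat on the spacer, around the shaft, released (z of spacer in the frame of seat between -0.0025 and 0.0025 m and horizontal distance between each of spacer, washer and seat below 0.003 m and angle between each of spacer, washer's own z axis and vertical below 0.08 rad and z of washer in the frame of seat between 0.0225 and 0.0275 m and contact force between washer and the fingers below 0.2 N), for 0.2 s.
3. the knob has dropped over the square, down on the washer (z of spacer in the frame of seat between -0.0025 and 0.0025 m and horizontal distance between each of spacer, washer, knob and seat below 0.003 m and angle between each of spacer, washer, knob's own z axis and vertical below 0.08 rad and z of washer in the frame of seat between 0.0225 and 0.0275 m and z of knob in the frame of seat between 0.0325 and 0.0375 m), for 0.2 s.
At the end, for the whole second after the job is handed in: Spacer on the wheel (0 mm above the seat point), washer on the spacer (25 mm), knob over the square and down on the washer (35 mm), each within 2.5 mm in height, centred within 3 mm of the spindle axis and upright within 0.08 rad; all released and at rest (all of step 3 and contact force between each of spacer, washer, knob and the fingers below 0.2 N and linear speed of knob below 0.01 m/s); the robot touches nothing.
It fails at once if the spindle or grinder is pressed by a part or by the gripper with more than 30 N (contact force between any of spacer, washer, knob, the arm, the fingers and grinder above 30 N).
It fails at once if the stone model, the jar or the bur block is moved more than 20 mm (distance of any of stone_model, jar, bur_block from where it was at the start of the episode above 0.02 m).
It also fails if it takes over 72 s, if anything falls off the work surface, if the arm or the gripper's body presses on something with over 40 N, if the wrist force passes 120 N, or if a joint passes its speed limit or range.

## Robot

A 7-joint arm with a two-finger parallel gripper is mounted at the origin on the work surface. World frame = base frame: x ahead of the robot, y to its left, z up, the work surface at z = 0. Lengths are in m, angles in rad, forces in N, time in s.
With the tool pointing down it reaches from about 0.35 to 0.9 m from the base axis. Payload 8.1 kg.
Tool frame: the origin (TCP) lies at the very end of the fingers, on their centre line; the grasp point (between the pads) lies grip_point_offset behind it (grip_point_offset is the distance from the TCP to the grasp point, in m); z points along the fingers, y is the direction in which the jaws open and shut (so a half turn about z gives the same grasp; the last joint's range is limited). The gripper opens to 92 mm and grips with 3 to 60 N. Pads are 19 mm wide; open, the fingers measure 130 mm over their backs; the gripper's body (75 mm by 190 mm) begins 47 mm behind the grasp point.
Start: joints at [1.07, 0.434, 0.025, 1.573, -0.012, 1.134, -0.075], TCP at [0.242, -0.576, 0.189] pointing down, gripper open.
Joint ranges: [-2.62, 2.62], [-0.44, 2.09], [-1.27, 1.32], [0.08, 2.57], [-1.32, 4.46], [0.12, 2], [-2.74, 2.74]. Speed limits (rad/s): [2.22, 2.22, 3.01, 3.01, 3.14, 3.14, 3.14].

## Interface

Orientations are given as a rotation vector (axis times angle).
In Python, from cell import * gives the robot as it stands.
- The arm moves only by the tool drive_tool, never from a script. Its argument "increments" is a list of rows, each an object of numbers: "grip": the gripper's target within -1 to 1 (shut at 1, half-way at 0, fully open at -1); "tx", "ty", "tz": the shift along the world's x, y, z normalised to -1 to 1, where 1 is 400 mm; "turn": the turn about the world's z normalised to -1 to 1, where 1 is 60 degrees. In form: [{"grip": .., "tx": .., "ty": .., "tz": .., "turn": ..}, ...]. A call has 1 to 20 rows; each row is the pose to reach, as a shift and turn from the pose measured when the call began; what a row does not reach only later rows make up. A row lasts 1/10 s, in which the tool goes at most 50 mm and 8.59 degrees, less where a joint would pass 70% of its speed; a pose out of reach is approached as far as the arm can. A call with a number of a shift or a turn outside -1 to 1 is refused whole. A call with a gripper value outside its range is refused whole. The fingers move at their own pace and stop on an object; "newtons" is the grip in N (left out, the last holds). Time passes only in rows, so rows that repeat a pose let the fingers close. It gives the time, the measured TCP pose, the force and the opening at its end, in the units of the state.
- observe(): the state, without advancing time (a new reading comes with each control period).
- get_image(name): name is "scene" or "top" or "wrist"; returns the picture (400x640x3 uint8, red, green, blue); there is no depth.
- camera_info(name): a dict with "fx", "fy", "cx", "cy" (pixels), "eye" and "rotation" of the camera in the world; the wrist camera has in their place "hand_eye" (4x4, takes a point from camera to tool coordinates, whose origin is the TCP and whose axes are the flange's). Camera axes: x right, y down, z forward; pixel columns grow to the right and rows downward; lengths in m; the calibration is good to about 2 mm. A picture is of the moment at which its call begins: read the wrist's pose just before it. camera_info takes no time and is no camera call.
- sign_off(): hands the job in, once; it reports no verdict.
The state is a dict: "clock": time; "joints": joint angles; "dq": joint speeds; "joint_efforts": joint torques, N m; "position": TCP position; "ee_rot": TCP orientation; "force": force on the tool from outside, world axes, zero at the start; "ft_torque": the same for the moment, N m; "width": opening from 0.0 (shut) to 1.0 (fully open).
Only numpy, scipy, OpenCV 4.12 (cv2) and the standard library are available. Lean on these libraries where they do the work, as an engineer would, in place of code of your own. Each camera call takes 0.05 s, during which the arm holds its last target. There are 200 camera calls.

## Working session

There is one attempt and no reset: what is moved stays moved. The work goes in short steps, Python scripts to look and compute and a tool call to move; the robot and the scene stay as the last step left them, time stands still between calls to the robot, and variables do not carry over. Pictures are saved under pics/ and viewed, about 8 in all and at most 12, crops included, and the job is handed in when it is done.

Besides the shell and the picture viewer there is one more tool, called in YAML: its name, and indented under it one key for each argument. drive_tool: Moves the arm, as the interface text tells. Its arguments: {"type":"object","properties":{"increments":{"type":"array","items":{"type":"object","properties":{"grip":{"type":"number"},"tx":{"type":"number"},"ty":{"type":"number"},"tz":{"type":"number"},"turn":{"type":"number"}}}},"newtons":{"type":"number"}},"required":["increments"]}

```bash
mkdir -p pics; python3 - <<'E'
from cell import *
import cv2,numpy as np
o=observe();print({k:np.round(v,4) for k,v in o.items()})
for n in("scene","top"):
    im=get_image(n);cv2.imwrite(f"pics/{n}0.png",im[:,:,::-1]);c=camera_info(n);print(n,{k:np.round(v,4).tolist() for k,v in c.items()})
print({k:np.round(v,4).tolist() for k,v in camera_info("wrist").items()})
import cell;print([x for x in dir(cell) if not x.startswith('_')])
try: print(grip_point_offset)
except Exception as e: print(e)
E
```

```text
{'clock': np.float64(0.0), 'joints': array([ 1.0704,  0.4352,  0.025 ,  1.5741, -0.0116,  1.134 , -0.0751]), 'dq': array([-0.0012,  0.0011,  0.0009,  0.0011, -0.0014,  0.0017, -0.001 ]), 'joint_efforts': array([-1.30000e-03, -6.67873e+01,  9.84600e-01, -3.14467e+01,
       -6.05000e-02,  4.29000e-02,  2.00000e-04]), 'position': array([ 0.2418, -0.5757,  0.1886]), 'ee_rot': array([-3.0782e+00, -6.2030e-01,  7.0000e-04]), 'force': array([ 0.3614, -0.2646, -0.8924]), 'ft_torque': array([ 0.0076,  0.0123, -0.0156]), 'width': np.float64(1.0008)}
scene {'fx': 427.9432, 'fy': 427.9432, 'cx': 320.4012, 'cy': 198.6136, 'eye': [0.8112, -0.511, 0.8221], 'rotation': [-2.4101, -0.664, 0.2092]}
top {'fx': 395.3654, 'fy': 395.3654, 'cx': 321.7675, 'cy': 201.8436, 'eye': [0.4436, -0.0395, 1.0667], 'rotation': [-2.1903, 2.1622, -0.1519]}
{'fx': 338.9504, 'fy': 338.9504, 'cx': 316.8829, 'cy': 197.0241, 'hand_eye': [[0.0002, -0.9576, -0.288, 0.0789], [1.0, 0.0004, -0.0007, 0.0011], [0.0008, -0.288, 0.9576, -0.1954], [0.0, 0.0, 0.0, 1.0]]}
['PlanningError', 'camera_info', 'get_image', 'grip_point_offset', 'observe', 'sign_off']
0.0188
```

View pics/scene0.png

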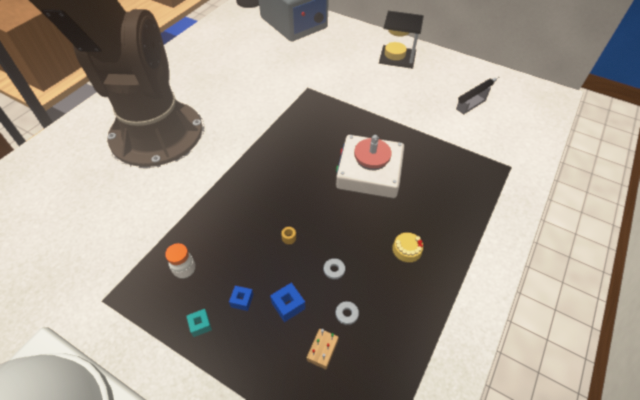

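View pics/top0.png

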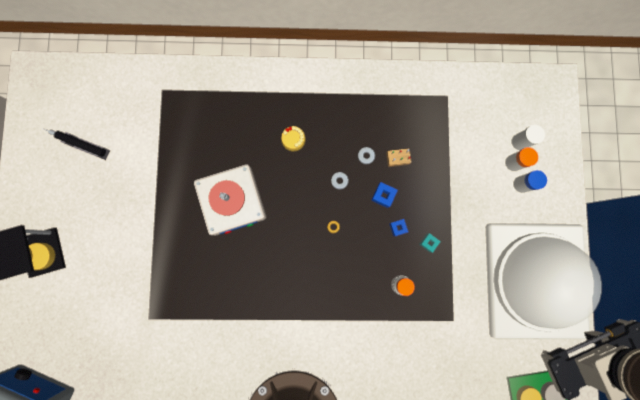

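The scene view shows the grinder at (372,160), the spacer at (289,235), washers at (334,268) and (347,313), blue knobs at (240,297, small) and (288,300, big), and turquoise at (198,322). In the top view, where left is the robot's left, the target washer is at (340,180), the small blue knob at (400,227), the spacer at (333,227) and the grinder at (227,198).

```bash
cat > h.py <<'E'
from cell import *
import cv2,numpy as np
from scipy.spatial.transform import Rotation as R
def cam(n,o=None):
    c=camera_info(n)
    if n=="wrist":
        o=o or observe(); T=np.eye(4);T[:3,:3]=R.from_rotvec(o["ee_rot"]).as_matrix();T[:3,3]=o["position"]
        M=T@np.array(c["hand_eye"]); return c,M[:3,:3],M[:3,3]
    return c,R.from_rotvec(c["rotation"]).as_matrix(),np.array(c["eye"])
def ray(C,uv,z):
    c,Rm,e=C
    d=Rm@[(uv[0]-c["cx"])/c["fx"],(uv[1]-c["cy"])/c["fy"],1]
    return e+d*(z-e[2])/d[2]
def proj(C,p):
    c,Rm,e=C;q=Rm.T@(np.array(p)-e);return np.array([c["fx"]*q[0]/q[2]+c["cx"],c["fy"]*q[1]/q[2]+c["cy"]])
def blobs(im,lo,hi,amin):
    hsv=cv2.cvtColor(im,cv2.COLOR_RGB2HSV);m=cv2.inRange(hsv,np.array(lo),np.array(hi))
    cs,_=cv2.findContours(m,cv2.RETR_EXTERNAL,cv2.CHAIN_APPROX_NONE)
    return [c for c in cs if cv2.contourArea(c)>amin],hsv
COL=dict(blue=((105,120,60),(125,255,255)),turq=((80,100,60),(100,255,255)),brass=((12,90,60),(30,255,255)),grey=((0,0,90),(180,60,255)),pink=((0,70,120),(8,200,255)),orange=((4,200,150),(15,255,255)))
E
python3 - <<'E'
from h import *
im=cv2.imread("pics/top0.png")[:,:,::-1].copy();C=cam("top")
Z=dict(blue=.026,turq=.02,brass=.025,grey=.01,pink=.076,orange=.07)
for k,(lo,hi) in COL.items():
    cs,_=blobs(im,lo,hi,60)
    for c in cs:
        (u,v),(w,h),a=cv2.minAreaRect(c)
        if not(160<u<450 and 90<v<320) : continue
        p=ray(C,(u,v),Z[k]);b=[ray(C,q,Z[k])[:2] for q in cv2.boxPoints(((u,v),(w,h),a))];e=b[1]-b[0]
        print(k,round(u),round(v),round(w,1),round(h,1),p.round(4),"side mm",np.round([np.linalg.norm(e)*1e3,np.linalg.norm(b[2]-b[1])*1e3]),"yaw",round(np.degrees(np.arctan2(e[1],e[0]))%90,1))
print(R.from_rotvec(observe()["ee_rot"]).as_matrix().round(3))
E
```

```text
blue 399 227 14.5 15.5 [ 0.4966 -0.2711  0.026 ] side mm [42. 38.] yaw 19.0
blue 384 195 20.3 21.3 [ 0.5826 -0.2337  0.026 ] side mm [58. 54.] yaw 65.3
turq 430 243 14.8 14.6 [ 0.457  -0.3568  0.02  ] side mm [39. 39.] yaw 52.4
brass 405 287 16.0 16.0 [ 0.3411 -0.2866  0.025 ] side mm [42. 41.] yaw 0.5
brass 334 226 13.0 13.0 [ 0.4962 -0.0989  0.025 ] side mm [34. 34.] yaw 0.8
brass 398 157 16.9 23.7 [ 0.6861 -0.2727  0.025 ] side mm [65. 46.] yaw 8.3
brass 292 138 26.0 25.0 [0.7332 0.0136 0.025 ] side mm [68. 72.] yaw 1.1
grey 320 216 367.0 639.0 [ 0.5259 -0.062   0.01  ] side mm [1808. 1016.] yaw 1.6
pink 226 198 35.0 35.0 [0.5629 0.1733 0.076 ] side mm [88. 89.] yaw 0.9
orange 405 287 16.0 16.0 [ 0.3455 -0.2759  0.07  ] side mm [40. 39.] yaw 0.5
[[ 0.922  0.387 -0.001]
 [ 0.387 -0.922  0.001]
 [-0.    -0.001 -1.   ]]
```

drive_tool:
  increments:
    - {"tx": 0.64,"ty": 1,"tz": 0.05,"grip": -0.2}
    - {"tx": 0.64,"ty": 1,"tz": 0.05,"grip": -0.2}
    - {"tx": 0.64,"ty": 1,"tz": 0.05,"grip": -0.2}
    - {"tx": 0.64,"ty": 1,"tz": 0.05,"grip": -0.2}
    - {"tx": 0.64,"ty": 1,"tz": 0.05,"grip": -0.2}
    - {"tx": 0.64,"ty": 1,"tz": 0.05,"grip": -0.2}
    - {"tx": 0.64,"ty": 1,"tz": 0.05,"grip": -0.2}
    - {"tx": 0.64,"ty": 1,"tz": 0.05,"grip": -0.2}
    - {"tx": 0.64,"ty": 1,"tz": 0.05,"grip": -0.2}
    - {"tx": 0.64,"ty": 1,"tz": 0.05,"grip": -0.2}

```text
invalid input
```

drive_tool:
  increments:
    - {"tx": 0.64,"ty": 1.0,"tz": 0.05,"turn": 0.0,"grip": -0.2}
    - {"tx": 0.64,"ty": 1.0,"tz": 0.05,"turn": 0.0,"grip": -0.2}
    - {"tx": 0.64,"ty": 1.0,"tz": 0.05,"turn": 0.0,"grip": -0.2}
    - {"tx": 0.64,"ty": 1.0,"tz": 0.05,"turn": 0.0,"grip": -0.2}
    - {"tx": 0.64,"ty": 1.0,"tz": 0.05,"turn": 0.0,"grip": -0.2}
    - {"tx": 0.64,"ty": 1.0,"tz": 0.05,"turn": 0.0,"grip": -0.2}
    - {"tx": 0.64,"ty": 1.0,"tz": 0.05,"turn": 0.0,"grip": -0.2}
    - {"tx": 0.64,"ty": 1.0,"tz": 0.05,"turn": 0.0,"grip": -0.2}
    - {"tx": 0.64,"ty": 1.0,"tz": 0.05,"turn": 0.0,"grip": -0.2}
    - {"tx": 0.64,"ty": 1.0,"tz": 0.05,"turn": 0.0,"grip": -0.2}
  newtons: 30

```text
clock: 1.1
position: [0.4998, -0.1708, 0.2088]
ee_rot: [-3.075, -0.628, -0.001]
force: [0.2, -1.1, -0.3]
width: 0.597
```

drive_tool:
  increments:
    - {"tx": 0.16,"ty": 0.86,"tz": 0.0,"turn": 0.0,"grip": -0.2}
    - {"tx": 0.16,"ty": 0.86,"tz": 0.0,"turn": 0.0,"grip": -0.2}
    - {"tx": 0.16,"ty": 0.86,"tz": 0.0,"turn": 0.0,"grip": -0.2}
    - {"tx": 0.16,"ty": 0.86,"tz": 0.0,"turn": 0.0,"grip": -0.2}
    - {"tx": 0.16,"ty": 0.86,"tz": 0.0,"turn": 0.0,"grip": -0.2}
    - {"tx": 0.16,"ty": 0.86,"tz": 0.0,"turn": 0.0,"grip": -0.2}
    - {"tx": 0.16,"ty": 0.86,"tz": 0.0,"turn": 0.0,"grip": -0.2}
    - {"tx": 0.16,"ty": 0.86,"tz": 0.0,"turn": 0.0,"grip": -0.2}
    - {"tx": 0.16,"ty": 0.86,"tz": 0.0,"turn": 0.0,"grip": -0.2}
    - {"tx": 0.16,"ty": 0.86,"tz": 0.0,"turn": 0.0,"grip": -0.2}

```text
clock: 2.1
position: [0.5637, 0.1715, 0.2084]
ee_rot: [-3.077, -0.626, 0.001]
force: [0.2, -0.8, 0.1]
width: 0.6
```

```bash
python3 - <<'E'
from h import *
o=observe();im=get_image("wrist");C=cam("wrist",o)
np.savez("w1.npz",im=im,R=C[1],e=C[2]);cv2.imwrite("pics/w1.png",im[:,:,::-1])
print(o["position"],o["joints"].round(2))
for k in("pink",):
    for c in blobs(im,*COL[k],800)[0]:
        el=cv2.fitEllipse(cv2.convexHull(c));print(k,np.round(el[0]),np.round(el[1]),ray(C,el[0],.076).round(4))
E
```

```text
[0.56372804 0.1714907  0.20836393] [-0.15  0.39 -0.33  1.61  0.13  1.16 -1.68]
pink [314. 175.] [87. 88.] [0.5656 0.1752 0.076 ]
```

View pics/w1.png

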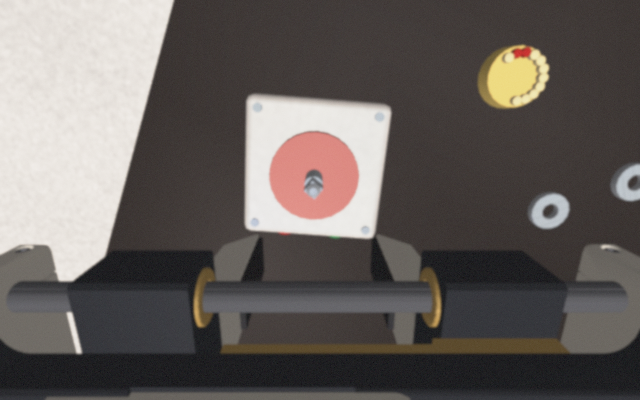

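The wheel is at (314,175), and the shaft rises from it with its tip at about (314,190). The square looks like a diamond, so I'll enlarge it.

```bash
python3 - <<'E'
from h import *
d=np.load("w1.npz");im=d["im"];C=(camera_info("wrist"),d["R"],d["e"])
x0,y0,s=290,155,12
cr=cv2.resize(im[y0:y0+48,x0:x0+50],None,fx=s,fy=s,interpolation=cv2.INTER_CUBIC)
cv2.imwrite("pics/w1c.png",cr[:,:,::-1])
for p in((.5656,.1752),(.5637,.1742)):
    print([((proj(C,(*p,.076+z))-[x0,y0])*s).round() for z in(0,.031,.046,.051)])
T=cam("top");im=cv2.imread("pics/top0.png")
print(proj(T,(.5656,.1752,.127)),proj(T,(.5629,.1733,.127)))
print(d["R"].round(3))
E
```

```text
[array([283., 240.]), array([278., 333.]), array([275., 385.]), array([275., 403.])]
[array([285., 265.]), array([281., 360.]), array([278., 414.]), array([277., 432.])]
[221.21568906 193.73423694] [221.97362777 194.87048559]
[[ 0.391 -0.881 -0.266]
 [-0.92  -0.375 -0.11 ]
 [-0.003  0.288 -0.958]]
```

View pics/w1c.png

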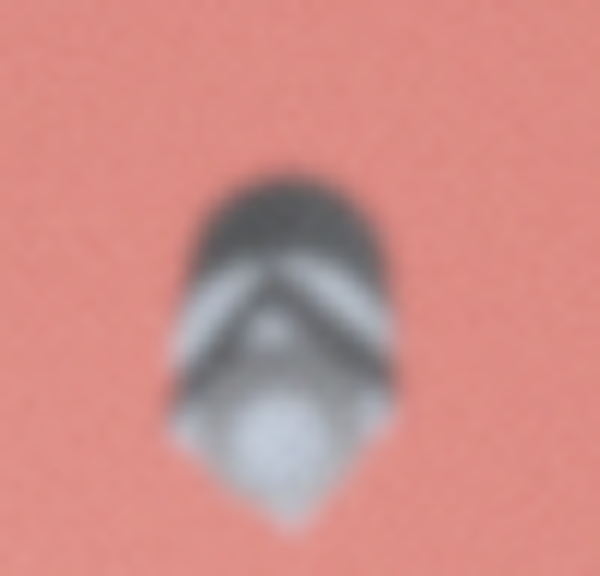

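The square's top corners are at crop (168,430), (293,535) and (398,408), and the shaft end disk is at (280,440).

```bash
python3 - <<'E'
from h import *
d=np.load("w1.npz");C=(camera_info("wrist"),d["R"],d["e"])
f=lambda q,z:ray(C,(q[0]/12+290-.5+.5/12,q[1]/12+155-.5+.5/12),z)
L,B,Rr=[f(q,.122)[:2] for q in((168,430),(293,535),(398,408))]
print("centre",(L+Rr)/2,f((280,440),.127),"side",np.linalg.norm(L-B),np.linalg.norm(Rr-B))
for a,b in((L,B),(B,Rr)):print(np.degrees(np.arctan2(*(b-a)[::-1]))%90)
v=Rr-L;print("from diag",(np.degrees(np.arctan2(v[1],v[0]))+45)%90)
C=cam("top");im=cv2.imread("pics/top0.png")[:,:,::-1].copy()
hsv=cv2.cvtColor(im,cv2.COLOR_RGB2HSV);m=cv2.inRange(hsv,np.array((0,0,90)),np.array((180,70,255)))
for r,z in(((325,165,355,195),.01),((352,142,380,170),.01)):
    s=np.zeros_like(m);x,y,X,Y=r;s[y:Y,x:X]=m[y:Y,x:X]
    c=max(cv2.findContours(s,0,1)[0],key=cv2.contourArea);e=cv2.minEnclosingCircle(c);print(e,ray(C,e[0],z))
E
```

```text
centre [0.56368159 0.17424433] [0.56348322 0.17431126 0.127     ] side 0.011947461305779873 0.01217606548493511
71.66924741718782
74.6245199975713
from diag 73.71857568948049
((339.2765808105469, 180.18084716796875), 8.911181449890137) [ 0.62261566 -0.11444021  0.01      ]
((366.125, 155.125), 8.77684497833252) [ 0.69319804 -0.18755625  0.01      ]
```

drive_tool:
  increments:
    - {"tx": -0.17,"ty": -0.68,"tz": 0.0,"turn": 0.0,"grip": -0.2}
    - {"tx": -0.17,"ty": -0.68,"tz": 0.0,"turn": 0.0,"grip": -0.2}
    - {"tx": -0.17,"ty": -0.68,"tz": 0.0,"turn": 0.0,"grip": -0.2}
    - {"tx": -0.17,"ty": -0.68,"tz": -0.1,"turn": 0.0,"grip": -0.2}
    - {"tx": -0.17,"ty": -0.68,"tz": -0.27,"turn": 0.0,"grip": -0.2}
    - {"tx": -0.17,"ty": -0.68,"tz": -0.27,"turn": 0.0,"grip": -0.2}
    - {"tx": -0.17,"ty": -0.68,"tz": -0.27,"turn": 0.0,"grip": -0.2}
    - {"tx": -0.17,"ty": -0.68,"tz": -0.27,"turn": 0.0,"grip": -0.2}
    - {"tx": -0.17,"ty": -0.68,"tz": -0.27,"turn": 0.0,"grip": -0.2}

```text
clock: 3.05
position: [0.4956, -0.1019, 0.101]
ee_rot: [-3.078, -0.62, 0.0]
force: [-0.0, 0.7, 1.5]
width: 0.602
```

```bash
python3 - <<'E'
from h import *
o=observe();im=get_image("wrist");C=cam("wrist",o)
cv2.imwrite("pics/w2.png",im[:,:,::-1]);print(o["position"])
for c in blobs(im,*COL["brass"],200)[0]:
    el=cv2.fitEllipse(cv2.convexHull(c));print(np.round(el[0]),np.round(el[1]),ray(C,el[0],.025).round(4),ray(C,el[0],.0).round(4))
E
```

```text
[ 0.49561112 -0.10193234  0.10096524]
[402. 348.] [ 21. 379.] [ 0.3848 -0.2383  0.025 ] [ 0.3678 -0.2536  0.    ]
[430. 298.] [22. 63.] [ 0.4448 -0.2365  0.025 ] [ 0.4334 -0.2516  0.    ]
[204. 298.] [22. 63.] [ 0.3641 -0.0455  0.025 ] [ 0.3453 -0.043   0.    ]
[313. 189.] [40. 43.] [ 0.4987 -0.0975  0.025 ] [ 0.4922 -0.0998  0.    ]
[612.  52.] [ 74. 105.] [ 0.6813 -0.2614  0.025 ] [ 0.6917 -0.2788  0.    ]
```

View pics/w2.png

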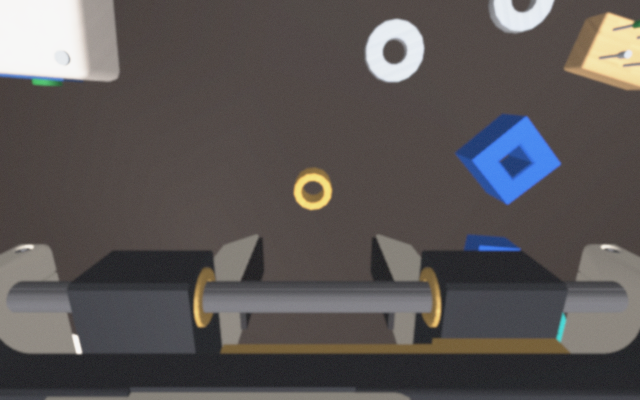

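The spacer's top ring is at (313,191) and lies cleanly between the jaws. I'll descend and grip it.

drive_tool:
  increments:
    - {"tx": 0.004,"ty": 0.009,"tz": -0.15,"turn": 0.0,"grip": -0.2}
    - {"tx": 0.004,"ty": 0.009,"tz": -0.22,"turn": 0.0,"grip": -0.2}
    - {"tx": 0.004,"ty": 0.009,"tz": -0.24,"turn": 0.0,"grip": -0.2}
    - {"tx": 0.004,"ty": 0.009,"tz": -0.24,"turn": 0.0,"grip": -0.2}
    - {"tx": 0.004,"ty": 0.009,"tz": -0.24,"turn": 0.0,"grip": 1.0}
    - {"tx": 0.004,"ty": 0.009,"tz": -0.24,"turn": 0.0,"grip": 1.0}
    - {"tx": 0.004,"ty": 0.009,"tz": -0.24,"turn": 0.0,"grip": 1.0}
    - {"tx": 0.004,"ty": 0.009,"tz": -0.24,"turn": 0.0,"grip": 1.0}
    - {"tx": 0.004,"ty": 0.009,"tz": -0.24,"turn": 0.0,"grip": 1.0}
    - {"tx": 0.004,"ty": 0.009,"tz": -0.24,"turn": 0.0,"grip": 1.0}
  newtons: 25

```text
clock: 4.1
position: [0.4982, -0.0974, 0.0058]
ee_rot: [-3.078, -0.623, -0.003]
force: [1.0, 0.2, -0.1]
width: 0.128
```

```bash
python3 - <<'E'
from h import *
o=observe();im=get_image("wrist");C=cam("wrist",o)
sc=get_image("scene")[205:265,250:330]
im[:240,:320]=cv2.resize(sc,(320,240),interpolation=cv2.INTER_CUBIC)
cv2.imwrite("pics/w3.png",im[:,:,::-1]);print(o["position"],o["width"])
print(proj(C,(.4972,-.0982,.025)))
E
```

```text
[ 0.49823448 -0.09741837  0.00577176] 0.12768436440665037
[315.75846928 243.06310108]
```

View pics/w3.png

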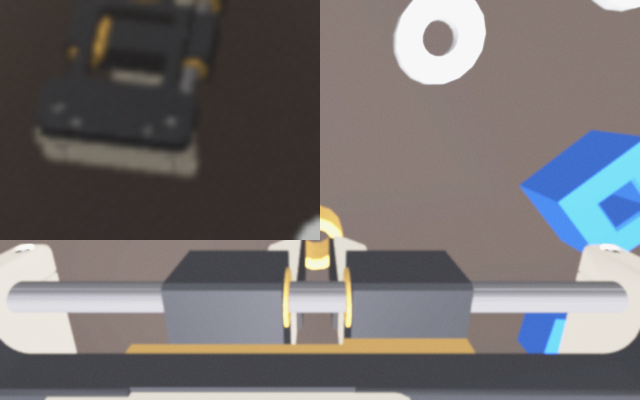

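The inset covers part of the view. The spacer seems to sit ahead of the nearly shut fingers, around (320,225), so I'll check without the inset.

```bash
python3 - <<'E'
from h import *
o=observe();im=get_image("wrist");C=cam("wrist",o)
cr=cv2.resize(im[170:350,220:420],None,fx=3,fy=3,interpolation=cv2.INTER_CUBIC)
t=get_image("top");t=cv2.resize(t[205:245,315:352],None,fx=5,fy=5)
cr[:t.shape[0],:t.shape[1]]=t
cv2.imwrite("pics/w4.png",cr[:,:,::-1]);print(o["width"],o["force"],o["ft_torque"])
E
```

```text
0.04351536474816624 [-0.04619614 -0.17677296  0.84469409] [-0.01463508  0.0127653   0.01911878]
```

View pics/w4.png

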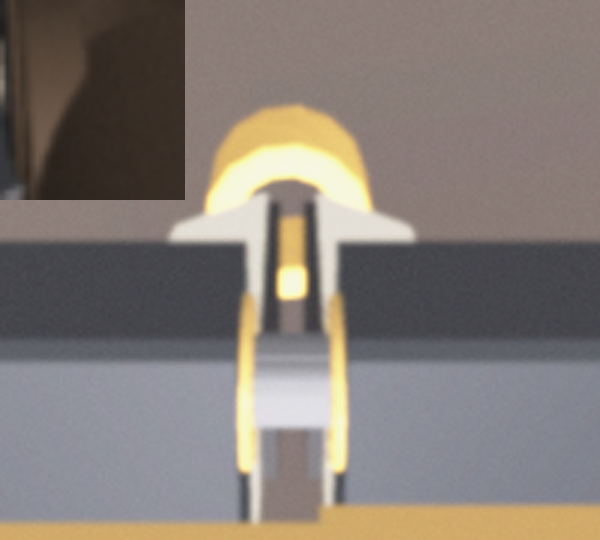

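The spacer stands untouched at its predicted spot, and the fingers have shut above it, so they seem to end higher than the reported TCP. I'll raise, reopen and check against the scene camera.

drive_tool:
  increments:
    - {"tx": 0.0,"ty": 0.0,"tz": 0.08,"turn": 0.0,"grip": -0.2}
    - {"tx": 0.0,"ty": 0.0,"tz": 0.2,"turn": 0.0,"grip": -0.2}
    - {"tx": 0.0,"ty": 0.0,"tz": 0.25,"turn": 0.0,"grip": -0.2}
    - {"tx": 0.0,"ty": 0.0,"tz": 0.25,"turn": 0.0,"grip": -0.2}
    - {"tx": 0.0,"ty": 0.0,"tz": 0.25,"turn": 0.0,"grip": -0.2}
    - {"tx": 0.0,"ty": 0.0,"tz": 0.25,"turn": 0.0,"grip": -0.2}

```text
clock: 4.9
position: [0.4971, -0.0973, 0.1044]
ee_rot: [-3.077, -0.623, 0.001]
force: [-1.3, -0.1, -1.4]
width: 0.478
```

```bash
python3 - <<'E'
from h import *
o=observe();im=get_image("scene");C=cam("scene");p=o["position"];print(p,o["width"])
w=get_image("wrist")
W=cam("wrist",o)
for c in blobs(w,*COL["brass"],200)[0]:
    if 290<c[:,0,0].mean()<340 and c[:,0,1].max()<260: el=cv2.fitEllipse(cv2.convexHull(c));print(el,ray(W,el[0],.025))
x0,y0=220,130;cr=cv2.resize(im[y0:y0+130,x0:x0+150],None,fx=4,fy=4,interpolation=cv2.INTER_CUBIC)
Rt=R.from_rotvec(o["ee_rot"]).as_matrix()
for dz,col in((0,(255,0,0)),(.0188,(0,255,0)),(.0658,(0,255,255))):
    q=(proj(C,p+[0,0,dz])-[x0,y0])*4;cv2.drawMarker(cr,tuple(int(v) for v in q),col,0,12,2)
for s in(-1,1):
    q=(proj(C,p+Rt@[0,s*.0276,0])-[x0,y0])*4;cv2.drawMarker(cr,tuple(int(v) for v in q),(255,0,255),1,10,2)
cv2.imwrite("pics/s5.png",cr[:,:,::-1])
E
```

```text
[ 0.49710242 -0.09732125  0.10435545] 0.4780580870843031
((317.0174865722656, 191.2872772216797), (38.667030334472656, 42.84634017944336), 1.710953712463379) [ 0.49866208 -0.09751495  0.025     ]
```

View pics/s5.png

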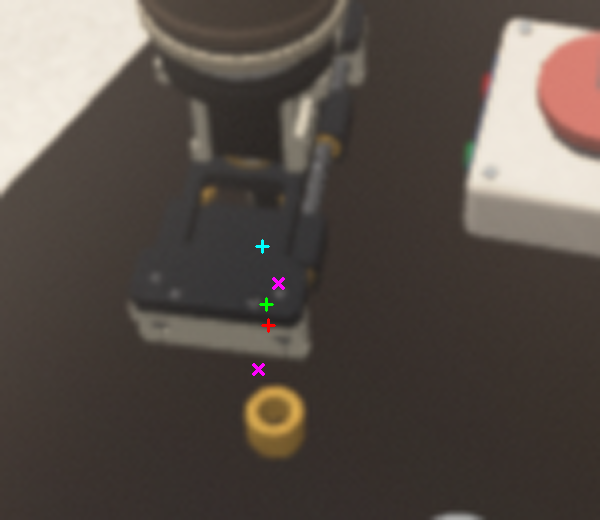

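No finger tips appear at the magenta tip marks (258,370) and (278,283). From the open-finger corners in the earlier wrist view, the fingers seem to end about 38 mm above the reported TCP. I'll straddle the spacer and go down in small, force-watched steps.

drive_tool:
  increments:
    - {"tx": 0.0,"ty": -0.002,"tz": -0.1,"turn": 0.0,"grip": -0.2}
    - {"tx": 0.0,"ty": -0.002,"tz": -0.2,"turn": 0.0,"grip": -0.2}
    - {"tx": 0.0,"ty": -0.002,"tz": -0.24,"turn": 0.0,"grip": -0.2}
    - {"tx": 0.0,"ty": -0.002,"tz": -0.26,"turn": 0.0,"grip": -0.2}
    - {"tx": 0.0,"ty": -0.002,"tz": -0.27,"turn": 0.0,"grip": -0.2}
    - {"tx": 0.0,"ty": -0.002,"tz": -0.28,"turn": 0.0,"grip": -0.2}
    - {"tx": 0.0,"ty": -0.002,"tz": -0.29,"turn": 0.0,"grip": -0.2}
    - {"tx": 0.0,"ty": -0.002,"tz": -0.29,"turn": 0.0,"grip": -0.2}

```text
clock: 5.8
position: [0.4974, -0.0981, -0.0115]
ee_rot: [-3.077, -0.623, 0.0]
force: [-0.4, -0.5, -0.0]
width: 0.598
```

drive_tool:
  increments:
    - {"tx": 0.0,"ty": 0.0,"tz": -0.01,"turn": 0.0,"grip": -0.2}
    - {"tx": 0.0,"ty": 0.0,"tz": -0.02,"turn": 0.0,"grip": -0.2}
    - {"tx": 0.0,"ty": 0.0,"tz": -0.03,"turn": 0.0,"grip": -0.2}
    - {"tx": 0.0,"ty": 0.0,"tz": -0.035,"turn": 0.0,"grip": -0.2}
    - {"tx": 0.0,"ty": 0.0,"tz": -0.035,"turn": 0.0,"grip": -0.2}

```text
clock: 6.3
position: [0.4971, -0.0981, -0.0259]
ee_rot: [-3.077, -0.623, 0.002]
force: [-0.2, 0.8, -1.1]
width: 0.6
```

drive_tool:
  increments:
    - {"tx": 0.0,"ty": 0.0,"tz": -0.005,"turn": 0.0,"grip": -0.2}
    - {"tx": 0.0,"ty": 0.0,"tz": -0.01,"turn": 0.0,"grip": -0.2}
    - {"tx": 0.0,"ty": 0.0,"tz": -0.01,"turn": 0.0,"grip": -0.2}

```text
clock: 6.6
position: [0.497, -0.0981, -0.0301]
ee_rot: [-3.077, -0.623, 0.002]
force: [-0.0, -0.8, -0.3]
width: 0.604
```

drive_tool:
  increments:
    - {"tx": 0.0,"ty": 0.0,"tz": -0.005,"turn": 0.0,"grip": -0.2}
    - {"tx": 0.0,"ty": 0.0,"tz": -0.01,"turn": 0.0,"grip": -0.2}
    - {"tx": 0.0,"ty": 0.0,"tz": -0.01,"turn": 0.0,"grip": -0.2}

```text
clock: 6.9
position: [0.4968, -0.098, -0.0344]
ee_rot: [-3.076, -0.623, 0.003]
force: [-0.1, -0.0, 0.3]
width: 0.599
```

drive_tool:
  increments:
    - {"tx": 0.0,"ty": 0.0,"tz": -0.005,"turn": 0.0,"grip": -0.2}
    - {"tx": 0.0,"ty": 0.0,"tz": -0.005,"turn": 0.0,"grip": -0.2}

```text
clock: 7.1
position: [0.4966, -0.098, -0.0366]
ee_rot: [-3.076, -0.623, 0.003]
force: [-0.6, -0.4, -0.0]
width: 0.601
```

drive_tool:
  increments:
    - {"tx": 0.0,"ty": 0.0,"tz": -0.005,"turn": 0.0,"grip": -0.2}
    - {"tx": 0.0,"ty": 0.0,"tz": -0.005,"turn": 0.0,"grip": -0.2}

```text
clock: 7.3
position: [0.4968, -0.098, -0.0371]
ee_rot: [-3.077, -0.624, 0.002]
force: [-7.2, 1.2, 25.7]
width: 0.605
```

The fingers touch the bench at TCP z ≈ -0.037, so the true finger end is 37 mm above the reported TCP. I'll work with that offset: back off 3 mm and grip the spacer.

drive_tool:
  increments:
    - {"tx": 0.001,"ty": 0.0,"tz": 0.007,"turn": 0.0,"grip": -0.2}
    - {"tx": 0.001,"ty": 0.0,"tz": 0.008,"turn": 0.0,"grip": 1.0}
    - {"tx": 0.001,"ty": 0.0,"tz": 0.008,"turn": 0.0,"grip": 1.0}
    - {"tx": 0.001,"ty": 0.0,"tz": 0.008,"turn": 0.0,"grip": 1.0}
    - {"tx": 0.001,"ty": 0.0,"tz": 0.008,"turn": 0.0,"grip": 1.0}
    - {"tx": 0.001,"ty": 0.0,"tz": 0.008,"turn": 0.0,"grip": 1.0}
    - {"tx": 0.001,"ty": 0.0,"tz": 0.008,"turn": 0.0,"grip": 1.0}
  newtons: 25

```text
clock: 8.0
position: [0.497, -0.098, -0.0341]
ee_rot: [-3.077, -0.623, 0.003]
force: [0.1, -1.4, -0.6]
width: 0.343
```

drive_tool:
  increments:
    - {"tx": 0.0,"ty": 0.0,"tz": 0.1,"turn": 0.0,"grip": 1.0}
    - {"tx": 0.0,"ty": 0.0,"tz": 0.22,"turn": 0.0,"grip": 1.0}
    - {"tx": 0.0,"ty": 0.0,"tz": 0.34,"turn": 0.0,"grip": 1.0}
    - {"tx": 0.05,"ty": 0.15,"tz": 0.42,"turn": 0.0,"grip": 1.0}
    - {"tx": 0.166,"ty": 0.68,"tz": 0.42,"turn": 0.0,"grip": 1.0}
    - {"tx": 0.166,"ty": 0.68,"tz": 0.42,"turn": 0.0,"grip": 1.0}
    - {"tx": 0.166,"ty": 0.68,"tz": 0.42,"turn": 0.0,"grip": 1.0}
    - {"tx": 0.166,"ty": 0.68,"tz": 0.42,"turn": 0.0,"grip": 1.0}
    - {"tx": 0.166,"ty": 0.68,"tz": 0.42,"turn": 0.0,"grip": 1.0}
    - {"tx": 0.166,"ty": 0.68,"tz": 0.42,"turn": 0.0,"grip": 1.0}
    - {"tx": 0.166,"ty": 0.68,"tz": 0.42,"turn": 0.0,"grip": 1.0}
    - {"tx": 0.166,"ty": 0.68,"tz": 0.42,"turn": 0.0,"grip": 1.0}

```text
clock: 9.2
position: [0.5632, 0.1722, 0.1335]
ee_rot: [-3.079, -0.621, 0.005]
force: [0.1, -0.5, -0.8]
width: 0.346
```

```bash
python3 - <<'E'
from h import *
o=observe();w=get_image("wrist");W=cam("wrist",o);print(o["position"],o["width"])
cv2.imwrite("pics/w6.png",cv2.resize(w[110:270,240:400],None,fx=3.5,fy=3.5,interpolation=cv2.INTER_CUBIC)[:,:,::-1])
p=o["position"]
for c in blobs(w,*COL["brass"],200)[0]: print(cv2.boundingRect(c))
print("expect spacer top centre px",proj(W,[p[0],p[1],p[2]+.0591]),"shaft base/top",proj(W,(.5636,.1743,.076)),proj(W,(.5636,.1743,.127)))
for c in blobs(w,*COL["pink"],800)[0]:print(cv2.boundingRect(c))
E
```

```text
[0.56316637 0.1721941  0.13347937] 0.3455447490160847
(170, 338, 348, 16)
(379, 268, 14, 60)
(242, 268, 14, 60)
(282, 229, 71, 53)
(515, 30, 80, 81)
expect spacer top centre px [314.54739903 277.76074757] shaft base/top [313.60937585 198.91732972] [312.67994264 222.62955144]
(258, 141, 113, 104)
```

View pics/w6.png

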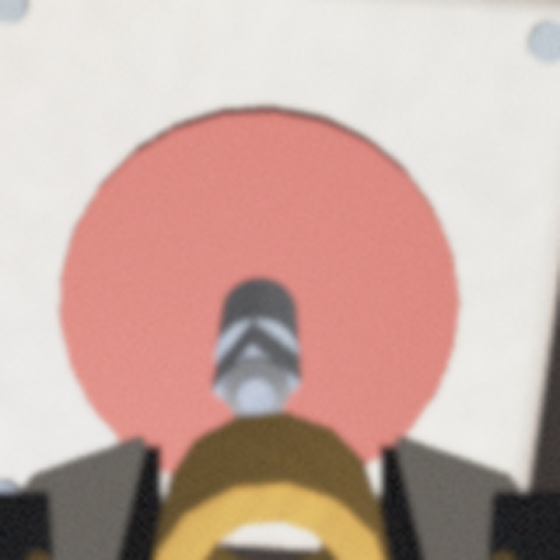

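The shaft tip is at img (313,223), within 0.5 px of prediction. The held spacer's axis is about 3 px to the right (1.3 mm along the jaws), so I'll correct for that and descend slowly.

drive_tool:
  increments:
    - {"tx": 0.001,"ty": 0.009,"tz": -0.06,"turn": 0.0,"grip": 1.0}
    - {"tx": 0.001,"ty": 0.009,"tz": -0.09,"turn": 0.0,"grip": 1.0}
    - {"tx": 0.001,"ty": 0.009,"tz": -0.09,"turn": 0.0,"grip": 1.0}
    - {"tx": 0.001,"ty": 0.009,"tz": -0.1,"turn": 0.0,"grip": 1.0}
    - {"tx": 0.001,"ty": 0.009,"tz": -0.11,"turn": 0.0,"grip": 1.0}
    - {"tx": 0.001,"ty": 0.009,"tz": -0.12,"turn": 0.0,"grip": 1.0}

```text
clock: 9.85
position: [0.5641, 0.1755, 0.0859]
ee_rot: [-3.079, -0.62, 0.003]
force: [-0.8, 0.3, -1.5]
width: 0.34
```

drive_tool:
  increments:
    - {"tx": 0.0,"ty": 0.0,"tz": -0.01,"turn": 0.0,"grip": 1.0}
    - {"tx": 0.0,"ty": 0.0,"tz": -0.02,"turn": 0.0,"grip": 1.0}
    - {"tx": 0.0,"ty": 0.0,"tz": -0.02,"turn": 0.0,"grip": 1.0}

```text
clock: 10.15
position: [0.5637, 0.1754, 0.0773]
ee_rot: [-3.079, -0.62, 0.004]
force: [-0.6, -1.2, -0.4]
width: 0.342
```

drive_tool:
  increments:
    - {"tx": 0.0,"ty": 0.0,"tz": -0.01,"turn": 0.0,"grip": 1.0}
    - {"tx": 0.0,"ty": 0.0,"tz": -0.02,"turn": 0.0,"grip": 1.0}
    - {"tx": 0.0,"ty": 0.0,"tz": -0.025,"turn": 0.0,"grip": 1.0}

```text
clock: 10.45
position: [0.5635, 0.1753, 0.0668]
ee_rot: [-3.079, -0.62, 0.005]
force: [-0.3, -1.6, -1.6]
width: 0.346
```

drive_tool:
  increments:
    - {"tx": 0.0,"ty": 0.0,"tz": -0.015,"turn": 0.0,"grip": 1.0}
    - {"tx": 0.0,"ty": 0.0,"tz": -0.03,"turn": 0.0,"grip": 1.0}
    - {"tx": 0.0,"ty": 0.0,"tz": -0.045,"turn": 0.0,"grip": 1.0}
    - {"tx": 0.0,"ty": 0.0,"tz": -0.05,"turn": 0.0,"grip": 1.0}

```text
clock: 10.85
position: [0.563, 0.1751, 0.0458]
ee_rot: [-3.079, -0.62, 0.007]
force: [-1.1, -0.5, -0.6]
width: 0.341
```

drive_tool:
  increments:
    - {"tx": 0.001,"ty": 0.001,"tz": -0.005,"turn": 0.0,"grip": 1.0}
    - {"tx": 0.001,"ty": 0.001,"tz": -0.009,"turn": 0.0,"grip": 1.0}
    - {"tx": 0.001,"ty": 0.001,"tz": -0.009,"turn": 0.0,"grip": 1.0}

```text
clock: 11.15
position: [0.5634, 0.1755, 0.0421]
ee_rot: [-3.079, -0.62, 0.007]
force: [0.1, 0.6, -1.4]
width: 0.342
```

drive_tool:
  increments:
    - {"tx": 0.0,"ty": 0.0,"tz": -0.003,"turn": 0.0,"grip": 1.0}
    - {"tx": 0.0,"ty": 0.0,"tz": -0.003,"turn": 0.0,"grip": 1.0}

```text
clock: 11.35
position: [0.5636, 0.1756, 0.0414]
ee_rot: [-3.079, -0.62, 0.006]
force: [-0.9, -0.2, 4.7]
width: 0.348
```

The spacer is seated with a 4.7 N touch. I'll release, rise and go to look at the washer.

drive_tool:
  increments:
    - {"tx": 0.0,"ty": 0.0,"tz": 0.0,"turn": 0.0,"grip": -0.4}
    - {"tx": 0.0,"ty": 0.0,"tz": 0.0,"turn": 0.0,"grip": -0.4}
    - {"tx": 0.0,"ty": 0.0,"tz": 0.0,"turn": 0.0,"grip": -0.4}
    - {"tx": 0.0,"ty": 0.0,"tz": 0.0,"turn": 0.0,"grip": -0.4}
    - {"tx": 0.0,"ty": 0.0,"tz": 0.0,"turn": 0.0,"grip": -0.4}
    - {"tx": 0.0,"ty": 0.0,"tz": 0.1,"turn": 0.0,"grip": -0.4}
    - {"tx": 0.0,"ty": 0.0,"tz": 0.2,"turn": 0.0,"grip": -0.4}
    - {"tx": 0.0,"ty": 0.0,"tz": 0.23,"turn": 0.0,"grip": -0.4}
    - {"tx": 0.1,"ty": -0.5,"tz": 0.23,"turn": 0.0,"grip": -0.4}
    - {"tx": 0.14,"ty": -0.73,"tz": 0.23,"turn": 0.0,"grip": -0.4}
    - {"tx": 0.14,"ty": -0.73,"tz": 0.1,"turn": 0.0,"grip": -0.4}
    - {"tx": 0.14,"ty": -0.73,"tz": 0.1,"turn": 0.0,"grip": -0.4}
    - {"tx": 0.14,"ty": -0.73,"tz": 0.1,"turn": 0.0,"grip": -0.4}
    - {"tx": 0.14,"ty": -0.73,"tz": 0.1,"turn": 0.0,"grip": -0.4}
    - {"tx": 0.14,"ty": -0.73,"tz": 0.1,"turn": 0.0,"grip": -0.4}
    - {"tx": 0.14,"ty": -0.73,"tz": 0.1,"turn": 0.0,"grip": -0.4}

```text
clock: 12.95
position: [0.6188, -0.1187, 0.0802]
ee_rot: [-3.08, -0.614, 0.009]
force: [0.3, 0.8, -0.2]
width: 0.7
```

```bash
python3 - <<'E'
from h import *
o=observe();w=get_image("wrist");W=cam("wrist",o);print(o["position"],o["width"])
cv2.imwrite("pics/w7.png",w[:,:,::-1]);t=get_image("top");cv2.imwrite("pics/t7.png",t[:,:,::-1])
hsv=cv2.cvtColor(w,cv2.COLOR_RGB2HSV);g=w.astype(int)
m=cv2.inRange(hsv,np.array((0,0,130)),np.array((180,50,255)))
print("proj",proj(W,(.6226,-.1144,.01)))
cs,h=cv2.findContours(m,cv2.RETR_CCOMP,cv2.CHAIN_APPROX_NONE)
for c,hh in zip(cs,h[0]):
    if cv2.contourArea(c)>150: 
        e=cv2.fitEllipse(c);print("hole" if hh[3]>=0 else "out",np.round(e[0],1),np.round(e[1]),cv2.boundingRect(c),ray(W,e[0],.01).round(4))
C=cam("top")
for c in blobs(t,*COL["brass"],15)[0]:
    b=cv2.boundingRect(c)
    if b[0]<260: e=cv2.minEnclosingCircle(c);print("spacer top?",e,ray(C,e[0],.101).round(4))
E
```

```text
[ 0.61879696 -0.1187295   0.08017527] 0.7000817663115247
proj [312.86022492 189.41046794]
out [249.2 395.2] [  9. 431.] (44, 390, 367, 10) [ 0.401 -0.137  0.01 ]
out [313.8 315.7] [ 74. 261.] (184, 287, 267, 67) [ 0.5117 -0.1609  0.01  ]
out [608.5 299.3] [ 66. 121.] (574, 243, 66, 111) [ 0.6299 -0.3989  0.01  ]
out [ 29.  303.2] [ 63. 127.] (0, 243, 64, 111) [0.4244 0.0826 0.01  ]
out [411.4 258.6] [32. 63.] (384, 232, 53, 50) [ 0.5979 -0.2168  0.01  ]
out [222.2 257.7] [34. 64.] (198, 229, 53, 53) [ 0.5356 -0.0653  0.01  ]
out [537.8 194.8] [54. 96.] (492, 163, 104, 63) [ 0.6889 -0.2854  0.01  ]
out [313.7 188. ] [59. 59.] (283, 158, 62, 60) [ 0.624  -0.1145  0.01  ]
hole [313.9 188. ] [16. 18.] (304, 180, 20, 17) [ 0.624  -0.1147  0.01  ]
out [450.6 118.4] [145. 183.] (355, 33, 192, 180) [ 0.7151 -0.19    0.01  ]
out [ 21.9 160. ] [ 48. 273.] (0, 15, 54, 219) [0.5563 0.108  0.01  ]
out [202.5   7.2] [18. 71.] (168, 0, 68, 18) [0.7152 0.0071 0.01  ]
spacer top? ((39.51449203491211, 255.45652770996094), 15.553956031799316) [0.4147 0.6039 0.101 ]
spacer top? ((224.73585510253906, 196.4339599609375), 7.2081618309021) [0.5624 0.1723 0.101 ]
spacer top? ((319.5, 33.5), 319.7445068359375) [ 0.9899 -0.0544  0.101 ]
```

The spacer shows on the spindle in the top view (within 1 mm), and the washer is at (0.6235, -0.1147). I'll descend and grip the washer.

drive_tool:
  increments:
    - {"tx": 0.012,"ty": 0.013,"tz": -0.1,"turn": 0.0,"grip": -0.3}
    - {"tx": 0.012,"ty": 0.013,"tz": -0.2,"turn": 0.0,"grip": -0.3}
    - {"tx": 0.012,"ty": 0.013,"tz": -0.25,"turn": 0.0,"grip": -0.3}
    - {"tx": 0.012,"ty": 0.013,"tz": -0.275,"turn": 0.0,"grip": -0.3}
    - {"tx": 0.012,"ty": 0.013,"tz": -0.285,"turn": 0.0,"grip": -0.3}
    - {"tx": 0.012,"ty": 0.013,"tz": -0.285,"turn": 0.0,"grip": -0.3}

```text
clock: 13.65
position: [0.625, -0.1086, -0.032]
ee_rot: [-3.077, -0.624, 0.004]
force: [-0.2, -1.2, 0.0]
width: 0.652
```

drive_tool:
  increments:
    - {"tx": 0.0,"ty": 0.0,"tz": 0.0,"turn": 0.0,"grip": 1.0}
    - {"tx": 0.0,"ty": 0.0,"tz": 0.0,"turn": 0.0,"grip": 1.0}
    - {"tx": 0.0,"ty": 0.0,"tz": 0.0,"turn": 0.0,"grip": 1.0}
    - {"tx": 0.0,"ty": 0.0,"tz": 0.0,"turn": 0.0,"grip": 1.0}
    - {"tx": 0.0,"ty": 0.0,"tz": 0.0,"turn": 0.0,"grip": 1.0}
  newtons: 30

```text
clock: 14.15
position: [0.6261, -0.1089, -0.0307]
ee_rot: [-3.078, -0.623, 0.001]
force: [-1.0, -0.7, 7.1]
width: 0.47
```

The pose overshot by about 4 mm, the width (43 mm) is below 46, and there is an upward force of 7 N, so the grasp looks poor. I'll open, rise and re-measure.

drive_tool:
  increments:
    - {"tx": 0.0,"ty": 0.0,"tz": 0.0,"turn": 0.0,"grip": -0.4}
    - {"tx": 0.0,"ty": 0.0,"tz": 0.0,"turn": 0.0,"grip": -0.4}
    - {"tx": 0.0,"ty": 0.0,"tz": 0.0,"turn": 0.0,"grip": -0.4}
    - {"tx": -0.006,"ty": -0.011,"tz": 0.05,"turn": 0.0,"grip": -0.4}
    - {"tx": -0.006,"ty": -0.011,"tz": 0.15,"turn": 0.0,"grip": -0.4}
    - {"tx": -0.006,"ty": -0.011,"tz": 0.27,"turn": 0.0,"grip": -0.4}
    - {"tx": -0.006,"ty": -0.011,"tz": 0.27,"turn": 0.0,"grip": -0.4}
    - {"tx": -0.006,"ty": -0.011,"tz": 0.27,"turn": 0.0,"grip": -0.4}
    - {"tx": -0.006,"ty": -0.011,"tz": 0.27,"turn": 0.0,"grip": -0.4}
    - {"tx": -0.006,"ty": -0.011,"tz": 0.27,"turn": 0.0,"grip": -0.4}

```text
clock: 15.15
position: [0.6226, -0.1132, 0.0758]
ee_rot: [-3.077, -0.623, 0.005]
force: [0.7, 0.2, -0.4]
width: 0.698
```

```bash
cat > ring.py <<'E'
from h import *
def ring(z,hmin=150):
    o=observe();w=get_image("wrist");W=cam("wrist",o);print(o["position"].round(4),o["dq"].round(3),o["width"])
    m=cv2.inRange(cv2.cvtColor(w,cv2.COLOR_RGB2HSV),np.array((0,0,130)),np.array((180,50,255)))
    cs,h=cv2.findContours(m,cv2.RETR_CCOMP,cv2.CHAIN_APPROX_NONE)
    for c,hh in zip(cs,h[0]):
        x,y,ww,H=cv2.boundingRect(c)
        if cv2.contourArea(c)>hmin and 270<x+ww/2<360 and y<230:
            e=cv2.fitEllipse(c);print("hole" if hh[3]>=0 else "out",np.round(e[0],1),np.round(e[1]),ray(W,e[0],z).round(4))
    return w
E
python3 - <<'E'
from ring import *
w=ring(.01);cv2.imwrite("pics/w8.png",w[:,:,::-1])
E
```

```text
[ 0.6226 -0.1132  0.0758] [-0.     0.003 -0.    -0.004 -0.     0.001  0.001] 0.6983564236585584
out [314.  196.3] [57. 58.] [ 0.6227 -0.1114  0.01  ]
hole [314.1 196.3] [18. 20.] [ 0.6228 -0.1114  0.01  ]
```

drive_tool:
  increments:
    - {"tx": 0.0,"ty": 0.007,"tz": -0.1,"turn": 0.0,"grip": -0.3}
    - {"tx": 0.0,"ty": 0.007,"tz": -0.2,"turn": 0.0,"grip": -0.3}
    - {"tx": 0.0,"ty": 0.007,"tz": -0.25,"turn": 0.0,"grip": -0.3}
    - {"tx": 0.0,"ty": 0.007,"tz": -0.265,"turn": 0.0,"grip": -0.3}
    - {"tx": 0.0,"ty": 0.007,"tz": -0.27,"turn": 0.0,"grip": -0.3}
    - {"tx": 0.0,"ty": 0.007,"tz": -0.27,"turn": 0.0,"grip": -0.3}
    - {"tx": 0.0,"ty": 0.007,"tz": -0.27,"turn": 0.0,"grip": -0.3}

```text
clock: 15.9
position: [0.6238, -0.1105, -0.0308]
ee_rot: [-3.078, -0.624, 0.001]
force: [-0.5, 0.1, -0.5]
width: 0.651
```

drive_tool:
  increments:
    - {"tx": -0.003,"ty": 0.001,"tz": -0.006,"turn": 0.0,"grip": -0.3}
    - {"tx": -0.003,"ty": 0.001,"tz": -0.012,"turn": 0.0,"grip": -0.3}
    - {"tx": -0.003,"ty": 0.001,"tz": -0.013,"turn": 0.0,"grip": -0.3}
    - {"tx": -0.003,"ty": 0.001,"tz": -0.013,"turn": 0.0,"grip": -0.3}

```text
clock: 16.3
position: [0.6226, -0.1101, -0.036]
ee_rot: [-3.078, -0.623, 0.001]
force: [-0.2, -0.1, 0.6]
width: 0.651
```

drive_tool:
  increments:
    - {"tx": 0.0,"ty": 0.0,"tz": 0.0,"turn": 0.0,"grip": 1.0}
    - {"tx": 0.0,"ty": 0.0,"tz": 0.0,"turn": 0.0,"grip": 1.0}
    - {"tx": 0.0,"ty": 0.0,"tz": 0.0,"turn": 0.0,"grip": 1.0}
    - {"tx": 0.0,"ty": 0.0,"tz": 0.0,"turn": 0.0,"grip": 1.0}
  newtons: 25

```text
clock: 16.7
position: [0.6226, -0.1101, -0.036]
ee_rot: [-3.078, -0.623, 0.001]
force: [0.3, 0.3, -0.1]
width: 0.483
```

drive_tool:
  increments:
    - {"tx": 0.0,"ty": 0.0,"tz": 0.0,"turn": 0.0,"grip": 1.0}
    - {"tx": 0.0,"ty": 0.0,"tz": 0.02,"turn": 0.0,"grip": 1.0}
    - {"tx": 0.0,"ty": 0.0,"tz": 0.05,"turn": 0.0,"grip": 1.0}
    - {"tx": 0.0,"ty": 0.0,"tz": 0.1,"turn": 0.0,"grip": 1.0}
    - {"tx": 0.0,"ty": 0.0,"tz": 0.1,"turn": 0.0,"grip": 1.0}

```text
clock: 17.2
position: [0.625, -0.1102, 0.0074]
ee_rot: [3.079, 0.624, 0.006]
force: [0.3, -0.2, -1.3]
width: 0.484
```

```bash
python3 - <<'E'
from h import *
o=observe();w=get_image("wrist");print(o["position"],o["width"],o["force"])
cr=cv2.resize(w[200:330,230:400],None,fx=3,fy=3,interpolation=cv2.INTER_CUBIC)
s=get_image("scene");C=cam("scene");u,v=proj(C,o["position"]+[0,0,.037]).astype(int)
s=cv2.resize(s[v-40:v+57,u-30:u+34],None,fx=4,fy=4,interpolation=cv2.INTER_CUBIC)[:390]
s=np.pad(s,((0,390-s.shape[0]),(0,0),(0,0)))
cv2.imwrite("pics/w9.png",np.hstack([cr,s])[:,:,::-1])
E
```

```text
[ 0.62498065 -0.11021883  0.00743571] 0.4841116788264155 [ 0.32826782 -0.16268813 -1.27690441]
```

View pics/w9.png

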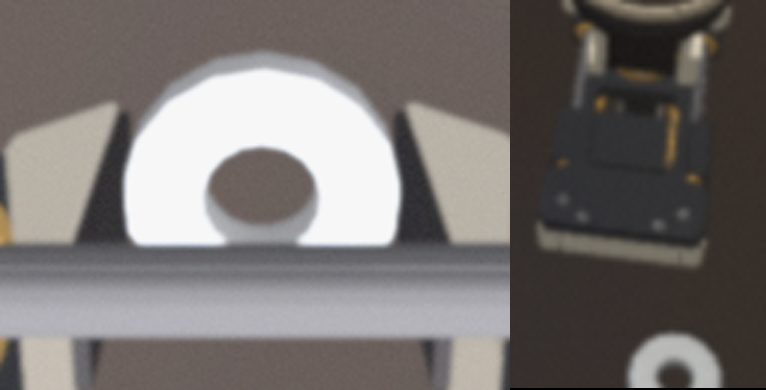

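The washer is held level between the fingers, its centre at crop (262,190), with the same 1.3 mm jaw offset as the spacer. I'll carry it over the spindle.

drive_tool:
  increments:
    - {"tx": 0.0,"ty": 0.0,"tz": 0.1,"turn": 0.0,"grip": 1.0}
    - {"tx": 0.0,"ty": 0.0,"tz": 0.2,"turn": 0.0,"grip": 1.0}
    - {"tx": -0.03,"ty": 0.12,"tz": 0.27,"turn": 0.0,"grip": 1.0}
    - {"tx": -0.1,"ty": 0.4,"tz": 0.27,"turn": 0.0,"grip": 1.0}
    - {"tx": -0.153,"ty": 0.715,"tz": 0.27,"turn": 0.0,"grip": 1.0}
    - {"tx": -0.153,"ty": 0.715,"tz": 0.27,"turn": 0.0,"grip": 1.0}
    - {"tx": -0.153,"ty": 0.715,"tz": 0.27,"turn": 0.0,"grip": 1.0}
    - {"tx": -0.153,"ty": 0.715,"tz": 0.27,"turn": 0.0,"grip": 1.0}
    - {"tx": -0.153,"ty": 0.715,"tz": 0.27,"turn": 0.0,"grip": 1.0}
    - {"tx": -0.153,"ty": 0.715,"tz": 0.27,"turn": 0.0,"grip": 1.0}
    - {"tx": -0.153,"ty": 0.715,"tz": 0.27,"turn": 0.0,"grip": 1.0}
    - {"tx": -0.153,"ty": 0.715,"tz": 0.27,"turn": 0.0,"grip": 1.0}

```text
clock: 18.5
position: [0.5623, 0.1738, 0.1125]
ee_rot: [3.08, 0.619, 0.0]
force: [0.2, -0.4, -1.4]
width: 0.482
```

drive_tool:
  increments:
    - {"tx": 0.004,"ty": 0.005,"tz": 0.0,"turn": 0.0,"grip": 1.0}
    - {"tx": 0.004,"ty": 0.005,"tz": -0.02,"turn": 0.0,"grip": 1.0}
    - {"tx": 0.004,"ty": 0.005,"tz": -0.04,"turn": 0.0,"grip": 1.0}
    - {"tx": 0.004,"ty": 0.005,"tz": -0.055,"turn": 0.0,"grip": 1.0}
    - {"tx": 0.004,"ty": 0.005,"tz": -0.07,"turn": 0.0,"grip": 1.0}
    - {"tx": 0.004,"ty": 0.005,"tz": -0.07,"turn": 0.0,"grip": 1.0}

```text
clock: 19.1
position: [0.5632, 0.1755, 0.0833]
ee_rot: [3.079, 0.62, -0.003]
force: [0.8, 1.0, -1.0]
width: 0.485
```

drive_tool:
  increments:
    - {"tx": 0.002,"ty": 0.001,"tz": -0.01,"turn": 0.0,"grip": 1.0}
    - {"tx": 0.002,"ty": 0.001,"tz": -0.02,"turn": 0.0,"grip": 1.0}
    - {"tx": 0.002,"ty": 0.001,"tz": -0.03,"turn": 0.0,"grip": 1.0}
    - {"tx": 0.002,"ty": 0.001,"tz": -0.036,"turn": 0.0,"grip": 1.0}
    - {"tx": 0.002,"ty": 0.001,"tz": -0.036,"turn": 0.0,"grip": 1.0}

```text
clock: 19.6
position: [0.5637, 0.1758, 0.0685]
ee_rot: [3.079, 0.62, -0.004]
force: [-0.1, 0.1, -1.3]
width: 0.477
```

drive_tool:
  increments:
    - {"tx": 0.0,"ty": 0.0,"tz": -0.006,"turn": 0.0,"grip": 1.0}
    - {"tx": 0.0,"ty": 0.0,"tz": -0.01,"turn": 0.0,"grip": 1.0}
    - {"tx": 0.0,"ty": 0.0,"tz": -0.01,"turn": 0.0,"grip": 1.0}

```text
clock: 19.9
position: [0.5638, 0.1759, 0.0647]
ee_rot: [3.079, 0.62, -0.003]
force: [-1.0, -1.2, 2.7]
width: 0.482
```

The washer has landed with a touch of about 4 N. I'll release, rise and head for the knob.

drive_tool:
  increments:
    - {"tx": 0.0,"ty": 0.0,"tz": 0.0,"turn": 0.0,"grip": -0.3}
    - {"tx": 0.0,"ty": 0.0,"tz": 0.0,"turn": 0.0,"grip": -0.3}
    - {"tx": 0.0,"ty": 0.0,"tz": 0.0,"turn": 0.0,"grip": -0.3}
    - {"tx": 0.0,"ty": 0.0,"tz": 0.0,"turn": 0.0,"grip": -0.3}
    - {"tx": 0.0,"ty": 0.0,"tz": 0.05,"turn": 0.0,"grip": -0.3}
    - {"tx": 0.0,"ty": 0.0,"tz": 0.15,"turn": 0.0,"grip": -0.3}
    - {"tx": 0.0,"ty": 0.0,"tz": 0.18,"turn": 0.0,"grip": -0.3}
    - {"tx": -0.1,"ty": -0.4,"tz": 0.18,"turn": 0.0,"grip": -0.3}
    - {"tx": -0.16,"ty": -0.9,"tz": 0.18,"turn": 0.0,"grip": -0.3}
    - {"tx": -0.16,"ty": -0.9,"tz": 0.18,"turn": 0.0,"grip": -0.3}
    - {"tx": -0.16,"ty": -0.9,"tz": 0.18,"turn": 0.0,"grip": -0.3}
    - {"tx": -0.16,"ty": -0.9,"tz": 0.18,"turn": 0.0,"grip": -0.3}
    - {"tx": -0.16,"ty": -0.9,"tz": 0.18,"turn": 0.0,"grip": -0.3}
    - {"tx": -0.16,"ty": -0.9,"tz": 0.18,"turn": 0.0,"grip": -0.3}

```text
clock: 21.3
position: [0.5018, -0.1704, 0.1368]
ee_rot: [3.079, 0.62, -0.003]
force: [0.6, -0.6, 0.7]
width: 0.655
```

drive_tool:
  increments:
    - {"tx": -0.01,"ty": -0.22,"tz": -0.11,"turn": 0.0,"grip": -0.3}
    - {"tx": -0.01,"ty": -0.22,"tz": -0.11,"turn": 0.0,"grip": -0.3}
    - {"tx": -0.01,"ty": -0.22,"tz": -0.11,"turn": 0.0,"grip": -0.3}
    - {"tx": -0.01,"ty": -0.22,"tz": -0.11,"turn": 0.0,"grip": -0.3}
    - {"tx": -0.01,"ty": -0.22,"tz": -0.11,"turn": 0.0,"grip": -0.3}

```text
clock: 21.8
position: [0.4984, -0.2571, 0.093]
ee_rot: [3.079, 0.622, -0.002]
force: [0.1, -0.3, -0.2]
width: 0.653
```

```bash
python3 - <<'E'
from h import *
o=observe();w=get_image("wrist");W=cam("wrist",o);print(o["position"].round(4),o["dq"].round(3),o["width"])
print("tool yaw",np.degrees(np.arctan2(*R.from_rotvec(o["ee_rot"]).as_matrix()[1::-1,0])))
cv2.imwrite("pics/w10.png",w[:,:,::-1]);t=get_image("top");cv2.imwrite("pics/t10.png",t[:,:,::-1])
hsv=cv2.cvtColor(w,cv2.COLOR_RGB2HSV)
print("proj",proj(W,(.4966,-.2711,.026)))
m=cv2.inRange(hsv,np.array((100,100,60)),np.array((125,255,255)))
cs,h=cv2.findContours(m,cv2.RETR_CCOMP,cv2.CHAIN_APPROX_NONE)
for c,hh in zip(cs,h[0]):
    if cv2.contourArea(c)>60:
        r=cv2.minAreaRect(c);print("hole" if hh[3]>=0 else "out",np.round(r[0],1),np.round(r[1],1),round(r[2],1),ray(W,r[0],.026).round(4))
        u,v=map(int,r[0]);print("  V median",np.percentile(hsv[...,2][cv2.drawContours(np.zeros_like(m),[c],0,255,-1)>0],[10,50,90]))
C=cam("top")
m=cv2.inRange(cv2.cvtColor(t,cv2.COLOR_RGB2HSV),np.array((0,0,110)),np.array((180,50,255)))[183:212,212:240]
print((m>0).astype(int)[::2,::1].sum())
E
```

```text
[ 0.4984 -0.2571  0.093 ] [-0.014 -0.012 -0.007 -0.001  0.002  0.002  0.002] 0.6529038684334079
tool yaw 22.84587336686891
proj [330.83762404 205.30960861]
out [333.8 202.9] [46.7 50.2] 4.8 [ 0.4994 -0.2725  0.026 ]
  V median [ 96. 209. 215.]
hole [333. 202.] [ 8. 14.] 90.0 [ 0.4999 -0.2716  0.026 ]
  V median [ 65.  77. 118.]
out [332.4  81.1] [75.1 75.5] 48.0 [ 0.5849 -0.2339  0.026 ]
  V median [103.5 212.  214. ]
hole [331.   84.4] [24.6 23.4] 48.8 [ 0.5824 -0.2339  0.026 ]
  V median [64.  67.  94.1]
146
```

```bash
python3 - <<'E'
from h import *
o=observe();W=cam("wrist",o)
w=cv2.imread("pics/w10.png")[:,:,::-1].copy();hsv=cv2.cvtColor(w,cv2.COLOR_RGB2HSV)
m=cv2.inRange(hsv,np.array((100,100,170)),np.array((125,255,255)))
cs,h=cv2.findContours(m,cv2.RETR_CCOMP,cv2.CHAIN_APPROX_NONE)
for c,hh in zip(cs,h[0]):
    if cv2.contourArea(c)>100 and c[:,0,1].min()>150:
        r=cv2.minAreaRect(c);b=np.array([ray(W,q,.026)[:2] for q in cv2.boxPoints(r)]);e=b[1]-b[0]
        print("hole" if hh[3]>=0 else "out",np.round(r[0],1),np.round(r[1],1),round(r[2],1),b.mean(0).round(4),"side",np.linalg.norm(e).round(4),np.linalg.norm(b[2]-b[1]).round(4),"yaw",np.degrees(np.arctan2(e[1],e[0]))%90)
t=cv2.imread("pics/t10.png")[:,:,::-1]
a=cv2.resize(w[150:250,270:400],None,fx=3,fy=3,interpolation=cv2.INTER_CUBIC)
b=cv2.resize(t[178:218,205:247],None,fx=7.5,fy=7.5,interpolation=cv2.INTER_CUBIC)
cv2.imwrite("pics/w11.png",np.hstack([a,b])[:,:,::-1])
E
```

```text
out [333.5 205.9] [44.4 41.8] 4.6 [ 0.497  -0.2733] side 0.0358 0.0356 yaw 18.299169987080695
hole [333.3 206.2] [19.6 19. ] 5.2 [ 0.4969 -0.2731] side 0.0163 0.0159 yaw 18.30345209251105
```

View pics/w11.png

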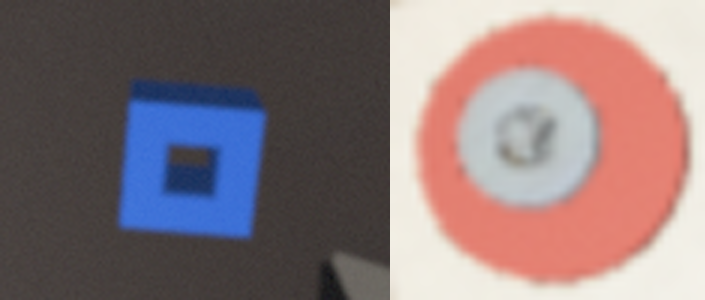

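The knob's top face is at crop (192,168) with yaw 18.3°, and the washer rests on the stack (right panel, consistent with parallax). I'll turn -4.5° and descend onto the knob.

drive_tool:
  increments:
    - {"tx": -0.003,"ty": -0.036,"tz": -0.05,"turn": -0.076,"grip": -0.3}
    - {"tx": -0.003,"ty": -0.036,"tz": -0.1,"turn": -0.076,"grip": -0.2}
    - {"tx": -0.003,"ty": -0.036,"tz": -0.2,"turn": -0.076,"grip": -0.2}
    - {"tx": -0.003,"ty": -0.036,"tz": -0.27,"turn": -0.076,"grip": -0.2}
    - {"tx": -0.003,"ty": -0.036,"tz": -0.3,"turn": -0.076,"grip": -0.2}
    - {"tx": -0.003,"ty": -0.036,"tz": -0.3,"turn": -0.076,"grip": -0.2}
    - {"tx": -0.003,"ty": -0.036,"tz": -0.3,"turn": -0.076,"grip": -0.2}

```text
clock: 22.6
position: [0.4986, -0.271, -0.0254]
ee_rot: [3.1, 0.502, 0.001]
force: [0.2, -0.6, 0.2]
width: 0.602
```

drive_tool:
  increments:
    - {"tx": -0.004,"ty": -0.002,"tz": -0.01,"turn": 0.0,"grip": -0.2}
    - {"tx": -0.004,"ty": -0.002,"tz": -0.02,"turn": 0.0,"grip": -0.2}
    - {"tx": -0.004,"ty": -0.002,"tz": -0.02,"turn": 0.0,"grip": -0.2}
    - {"tx": -0.004,"ty": -0.002,"tz": -0.02,"turn": 0.0,"grip": 1.0}
    - {"tx": -0.004,"ty": -0.002,"tz": -0.02,"turn": 0.0,"grip": 1.0}
    - {"tx": -0.004,"ty": -0.002,"tz": -0.02,"turn": 0.0,"grip": 1.0}
    - {"tx": -0.004,"ty": -0.002,"tz": -0.02,"turn": 0.0,"grip": 1.0}
    - {"tx": -0.004,"ty": -0.002,"tz": -0.02,"turn": 0.0,"grip": 1.0}
  newtons: 25

```text
clock: 23.4
position: [0.4971, -0.2719, -0.0332]
ee_rot: [3.1, 0.502, 0.001]
force: [0.7, -0.8, 2.0]
width: 0.39
```

The knob is gripped (35.9 mm). I'll lift, carry it towards the spindle and turn +55° on the way.

drive_tool:
  increments:
    - {"tx": 0.0,"ty": 0.0,"tz": 0.1,"turn": 0.0,"grip": 1.0}
    - {"tx": 0.0,"ty": 0.0,"tz": 0.22,"turn": 0.0,"grip": 1.0}
    - {"tx": 0.0,"ty": 0.0,"tz": 0.34,"turn": 0.0,"grip": 1.0}
    - {"tx": 0.05,"ty": 0.1,"tz": 0.43,"turn": 0.1,"grip": 1.0}
    - {"tx": 0.1,"ty": 0.4,"tz": 0.43,"turn": 0.3,"grip": 1.0}
    - {"tx": 0.16,"ty": 0.9,"tz": 0.43,"turn": 0.6,"grip": 1.0}
    - {"tx": 0.16,"ty": 0.9,"tz": 0.43,"turn": 0.92,"grip": 1.0}
    - {"tx": 0.16,"ty": 0.9,"tz": 0.43,"turn": 0.92,"grip": 1.0}
    - {"tx": 0.16,"ty": 0.9,"tz": 0.43,"turn": 0.92,"grip": 1.0}
    - {"tx": 0.16,"ty": 0.9,"tz": 0.43,"turn": 0.92,"grip": 1.0}
    - {"tx": 0.16,"ty": 0.9,"tz": 0.43,"turn": 0.92,"grip": 1.0}
    - {"tx": 0.16,"ty": 0.9,"tz": 0.43,"turn": 0.92,"grip": 1.0}
    - {"tx": 0.16,"ty": 0.9,"tz": 0.43,"turn": 0.92,"grip": 1.0}
    - {"tx": 0.16,"ty": 0.9,"tz": 0.43,"turn": 0.92,"grip": 1.0}

```text
clock: 24.8
position: [0.5609, 0.0863, 0.1384]
ee_rot: [2.516, 1.878, 0.001]
force: [-0.2, -0.6, -0.6]
width: 0.39
```

drive_tool:
  increments:
    - {"tx": -0.01,"ty": 0.1,"tz": 0.0,"turn": 0.0,"grip": 1.0}
    - {"tx": -0.01,"ty": 0.16,"tz": 0.0,"turn": 0.0,"grip": 1.0}
    - {"tx": -0.01,"ty": 0.16,"tz": 0.0,"turn": 0.0,"grip": 1.0}
    - {"tx": -0.01,"ty": 0.16,"tz": 0.0,"turn": 0.0,"grip": 1.0}
    - {"tx": -0.01,"ty": 0.16,"tz": 0.0,"turn": 0.0,"grip": 1.0}

```text
clock: 25.3
position: [0.5572, 0.148, 0.1382]
ee_rot: [2.518, 1.875, -0.001]
force: [-0.1, -0.1, -1.4]
width: 0.392
```

```bash
python3 - <<'E'
from h import *
o=observe();w=get_image("wrist");W=cam("wrist",o);p=o["position"];print(p.round(4),o["dq"].round(3),o["width"],o["joints"][6])
x0,y0=255,110
cr=cv2.resize(w[y0:y0+145,x0:x0+125],None,fx=4,fy=4,interpolation=cv2.INTER_CUBIC)
for a in((.5636,.1743),(.5638,.1758)):print("shaft top crop px",((proj(W,(*a,.127))-[x0,y0]+.5)*4).round(1),((proj(W,(*a,.111))-[x0,y0]+.5)*4).round(1))
for z in(.0592,.0332):print("knob axis/front",((proj(W,p+[0,0,z])-[x0,y0]+.5)*4).round(1))
cv2.imwrite("pics/w12.png",cr[:,:,::-1])
np.savez("w12.npz",im=w,R=W[1],e=W[2],p=p)
E
```

```text
[0.5572 0.148  0.1382] [ 0.003 -0.001 -0.001 -0.001 -0.002 -0.    -0.002] 0.39171988007769437 -0.8684129995319514
shaft top crop px [232.1 281.5] [233.1 258.6]
shaft top crop px [230.5 272.2] [231.7 249.9]
knob axis/front [238.5 664.9]
knob axis/front [239.7 563.4]
```

View pics/w12.png

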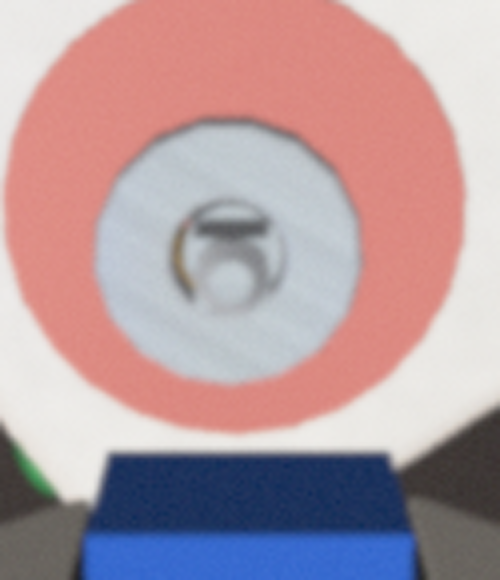

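The near edge of the square (y≈230) is horizontal in the crop, so the knob is already aligned with it to within about 2°. The shaft tip is at (228,285), and the knob axis sits about 10 crop px to the right. I'll move above the shaft and then check.

drive_tool:
  increments:
    - {"tx": 0.013,"ty": 0.068,"tz": 0.0,"turn": 0.0,"grip": 1.0}
    - {"tx": 0.013,"ty": 0.068,"tz": 0.0,"turn": 0.0,"grip": 1.0}
    - {"tx": 0.013,"ty": 0.068,"tz": -0.03,"turn": 0.0,"grip": 1.0}
    - {"tx": 0.013,"ty": 0.068,"tz": -0.06,"turn": 0.0,"grip": 1.0}
    - {"tx": 0.013,"ty": 0.068,"tz": -0.09,"turn": 0.0,"grip": 1.0}
    - {"tx": 0.013,"ty": 0.068,"tz": -0.1,"turn": 0.0,"grip": 1.0}
    - {"tx": 0.013,"ty": 0.068,"tz": -0.1,"turn": 0.0,"grip": 1.0}

```text
clock: 26.05
position: [0.5617, 0.1746, 0.097]
ee_rot: [2.519, 1.874, -0.004]
force: [-0.5, -0.1, -0.7]
width: 0.387
```

Now down gently: 4 mm onto the cone, correcting +0.6 mm.

drive_tool:
  increments:
    - {"tx": 0.0015,"ty": 0.0015,"tz": 0.0,"turn": 0.0,"grip": 1.0}
    - {"tx": 0.0015,"ty": 0.0015,"tz": -0.005,"turn": 0.0,"grip": 1.0}
    - {"tx": 0.0015,"ty": 0.0015,"tz": -0.01,"turn": 0.0,"grip": 1.0}
    - {"tx": 0.0015,"ty": 0.0015,"tz": -0.01,"turn": 0.0,"grip": 1.0}

```text
clock: 26.45
position: [0.5623, 0.1752, 0.0929]
ee_rot: [2.519, 1.874, -0.004]
force: [0.3, -0.7, -0.8]
width: 0.39
```

drive_tool:
  increments:
    - {"tx": 0.0,"ty": 0.0,"tz": -0.005,"turn": 0.0,"grip": 1.0}
    - {"tx": 0.0,"ty": 0.0,"tz": -0.01,"turn": 0.0,"grip": 1.0}
    - {"tx": 0.0,"ty": 0.0,"tz": -0.01,"turn": 0.0,"grip": 1.0}

```text
clock: 26.75
position: [0.5624, 0.1756, 0.0888]
ee_rot: [2.519, 1.875, -0.003]
force: [1.2, 1.4, -1.8]
width: 0.39
```

drive_tool:
  increments:
    - {"tx": 0.001,"ty": 0.001,"tz": -0.005,"turn": 0.0,"grip": 1.0}
    - {"tx": 0.001,"ty": 0.001,"tz": -0.007,"turn": 0.0,"grip": 1.0}
    - {"tx": 0.001,"ty": 0.001,"tz": -0.007,"turn": 0.0,"grip": 1.0}

```text
clock: 27.05
position: [0.5626, 0.1759, 0.0858]
ee_rot: [2.519, 1.875, -0.004]
force: [-0.0, 0.7, -1.4]
width: 0.39
```

The knob bottom is now below the square's top with no resistance, so it is over the square. Continuing down.

drive_tool:
  increments:
    - {"tx": 0.0,"ty": 0.0,"tz": -0.006,"turn": 0.0,"grip": 1.0}
    - {"tx": 0.0,"ty": 0.0,"tz": -0.012,"turn": 0.0,"grip": 1.0}
    - {"tx": 0.0,"ty": 0.0,"tz": -0.014,"turn": 0.0,"grip": 1.0}
    - {"tx": 0.0,"ty": 0.0,"tz": -0.014,"turn": 0.0,"grip": 1.0}

```text
clock: 27.45
position: [0.5625, 0.1759, 0.08]
ee_rot: [2.519, 1.875, -0.004]
force: [0.5, 0.9, -1.7]
width: 0.388
```

drive_tool:
  increments:
    - {"tx": 0.0,"ty": 0.0,"tz": -0.004,"turn": 0.0,"grip": 1.0}
    - {"tx": 0.0,"ty": 0.0,"tz": -0.005,"turn": 0.0,"grip": 1.0}
    - {"tx": 0.0,"ty": 0.0,"tz": -0.005,"turn": 0.0,"grip": 1.0}

```text
clock: 27.75
position: [0.5625, 0.1759, 0.0779]
ee_rot: [2.519, 1.875, -0.004]
force: [0.1, 0.7, -1.5]
width: 0.389
```

drive_tool:
  increments:
    - {"tx": 0.0,"ty": 0.0,"tz": -0.003,"turn": 0.0,"grip": 1.0}
    - {"tx": 0.0,"ty": 0.0,"tz": -0.004,"turn": 0.0,"grip": 1.0}
    - {"tx": 0.0,"ty": 0.0,"tz": -0.004,"turn": 0.0,"grip": 1.0}

```text
clock: 28.05
position: [0.5626, 0.176, 0.0768]
ee_rot: [2.519, 1.875, -0.004]
force: [-1.9, -0.8, 5.7]
width: 0.387
```

The knob is flush on the washer with a push of about 7 N. I'll release and rise.

drive_tool:
  increments:
    - {"tx": 0.0,"ty": 0.0,"tz": 0.002,"turn": 0.0,"grip": 0.3}
    - {"tx": 0.0,"ty": 0.0,"tz": 0.002,"turn": 0.0,"grip": 0.0}
    - {"tx": 0.0,"ty": 0.0,"tz": 0.002,"turn": 0.0,"grip": -0.2}
    - {"tx": 0.0,"ty": 0.0,"tz": 0.002,"turn": 0.0,"grip": -0.2}
    - {"tx": 0.0,"ty": 0.0,"tz": 0.002,"turn": 0.0,"grip": -0.2}
    - {"tx": 0.0,"ty": 0.0,"tz": 0.1,"turn": 0.0,"grip": -0.2}
    - {"tx": 0.0,"ty": 0.0,"tz": 0.2,"turn": 0.0,"grip": -0.2}
    - {"tx": -0.02,"ty": -0.06,"tz": 0.25,"turn": 0.0,"grip": -0.2}
    - {"tx": -0.02,"ty": -0.06,"tz": 0.25,"turn": 0.0,"grip": -0.2}
    - {"tx": -0.02,"ty": -0.06,"tz": 0.25,"turn": 0.0,"grip": -0.2}
    - {"tx": -0.02,"ty": -0.06,"tz": 0.25,"turn": 0.0,"grip": -0.2}
    - {"tx": -0.02,"ty": -0.06,"tz": 0.25,"turn": 0.0,"grip": -0.2}

```text
clock: 29.25
position: [0.554, 0.1525, 0.1756]
ee_rot: [2.519, 1.877, -0.006]
force: [0.0, 0.1, 0.1]
width: 0.6
```

```bash
python3 - <<'E'
from h import *
o=observe();w=get_image("wrist");W=cam("wrist",o);p=o["position"];print(p.round(4),o["force"].round(1),o["width"])
cv2.imwrite("pics/w13.png",w[:,:,::-1])
m=cv2.inRange(cv2.cvtColor(w,cv2.COLOR_RGB2HSV),np.array((100,100,150)),np.array((125,255,255)))
for c in cv2.findContours(m,cv2.RETR_CCOMP,cv2.CHAIN_APPROX_NONE)[0]:
    if cv2.contourArea(c)>100 :
        r=cv2.minAreaRect(c);print("px",np.round(r[0],1),np.round(r[1],1),round(r[2],1))
        for z in (.137,.148):
            b=np.array([ray(W,q,z)[:2] for q in cv2.boxPoints(r)]);e=b[1]-b[0];print(z,b.mean(0).round(4),"sides",np.linalg.norm(e).round(4),np.linalg.norm(b[2]-b[1]).round(4),"yaw",(np.degrees(np.arctan2(e[1],e[0]))%90).round(1))
def mask(n,lo,hi,box):
    t=get_image(n);cv2.imwrite(f"pics/{n}13.png",t[:,:,::-1]);x,y,X,Y=box
    c=max(cv2.findContours(cv2.inRange(cv2.cvtColor(t,cv2.COLOR_RGB2HSV),np.array(lo),np.array(hi))[y:Y,x:X],0,1)[0],key=cv2.contourArea);M=cv2.moments(c);return M["m10"]/M["m00"]+x,M["m01"]/M["m00"]+y
for n,box in(("scene",(345,110,400,180)),("top",(205,175,245,215))):
    C=cam(n)
    try:print(n,"blue centroid",np.round(mask(n,(100,100,40),(125,255,255),box),1),"expected top-face centre if seated",proj(C,(.563,.174,.137)).round(1),"if perched",proj(C,(.563,.174,.148)).round(1))
    except Exception as e:print(n,e)
a=cv2.imread("pics/top0.png")[:,:,::-1].copy();b=cv2.imread("pics/top13.png")[:,:,::-1].copy()
for k,bx in(("orange",(380,270,430,305)),("brass",(270,115,312,155)),("brass",(383,140,415,172))):
    out=[]
    for t in(a,b):
        x,y,X,Y=bx;cs,_=blobs(t[y:Y,x:X].copy(),*COL[k],20);out.append(np.round(cv2.minAreaRect(max(cs,key=cv2.contourArea))[0],1) if cs else None)
    print("bystander",k,out)
E
```

```text
[0.554  0.1525 0.1756] [0.  0.1 0.1] 0.5998176919575343
px [319. 175.] [48. 50.] 90.0
0.137 [0.5633 0.1741] sides 0.0346 0.0348 yaw 73.4
0.148 [0.564  0.1766] sides 0.033 0.0331 yaw 73.4
px [319.  175.5] [20. 21.] 0.0
0.137 [0.5633 0.1741] sides 0.0152 0.014 yaw 73.0
0.148 [0.564  0.1766] sides 0.0145 0.0133 yaw 73.0
scene blue centroid [374.6 135.4] expected top-face centre if seated [375.7 132.8] if perched [376.2 129.3]
top blue centroid [228.4 196.8] expected top-face centre if seated [220.7 194.3] if perched [219.7 193.7]
bystander orange [array([25., 17.]), array([25., 17.])]
bystander brass [array([22.5, 23. ]), array([22.5, 23. ])]
bystander brass [array([15.3, 17. ]), array([15.3, 17.1])]
```

```bash
python3 -c "
from cell import *
sign_off()"
```

```text
the job is handed in; nothing more can be done
```

I slid the spacer and then the washer onto the spindle, pushed the small blue knob down flush over the square, released each part and handed the job in at about 29 s. The sign-off gives no verdict.

- **Height and centring:** In the wrist view the knob's top face is at (0.5633, 0.1741) with yaw about 73°, within 0.5 mm of the measured shaft axis. Its apparent size and the scene view fit the seated height better than the perched one. I last saw the spacer and washer before the knob covered them.
- **Forces:** The net seating contacts I read were about 5, 4 and 7 N, against the 30 N limit. Force is only read at the end of each call, so any brief peak in between would not show.
- **Bystanders:** The jar, stone model and bur block are unmoved, within 0.1 px in the top view.

**What went wrong or disagreed:**
- **Finger length:** The fingers end about 37 mm above the reported TCP, not at it. My first spacer grasp therefore closed above the spacer, so I felt for the bench and worked with that offset.
- **Washer grasp:** The first washer grasp was off-centre and too high. I redid it, and the grip then read 44.4 mm on the 46 mm washer.
- **Knob turning:** I did not turn the knob by feel on the shaft. I had already aligned it from the camera image, and it dropped straight over the square.
- **Top camera:** Its blue centroid in the last check was about 8 px off the prediction. The gripper was probably in the way, so I set that reading aside without confirming why.

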